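Show the uncapped bottle and its cap to the record camera

TASK

Make a handover record on the lab bench: first switch on the record camera by pushing the toggle lever all the way over with a fingertip. Then point from above at the mouth of the bottle that was left without its cap, and after that at that bottle's cap lying on the bench: each time bring the tool point (the point between the fingertips) centrally over it and just above it, about 3 to 6 cm, and stay there for two full seconds. Do not touch, move or pick up any bottle or cap, and leave all the other things on the bench where they are.

Things in the scene. Friction and masses are not known exactly. Their poses are not given: they have to be found in the camera images.
- open_bottle: the brown glass bottle without a cap: 70 mm diameter, 125 mm tall with an open neck of 37 mm outside diameter, white paper label; loose, upright; origin at the centre of its underside, z up. It stands in a loose row with two capped bottles of the same kind, in any order
- mouth (a point): centre of the open mouth of the uncapped bottle, level with its rim, 125 mm above the bench; z up
- bottle_cap: the missing cap: white ribbed plastic disc of 45 mm diameter and 24 mm height, lying top up on the bench, nearer to the robot than the bottles; loose; origin at the centre of its underside
- cap_top (a point): centre of the upper face of the lying bottle cap, 24 mm above the bench; z up
- toggle (a joint): angle of the camera's toggle lever, rad: 0 = off (leaning 0.5 rad from upright to the box's own -x side), 1.0 = fully on, at its stop (leaning 0.5 rad to the box's own +x side); starts between 0 and 0.25; stays where it is left; about 1 N at the ball moves it
- toggle_tip (a point): centre of the black ball (26 mm diameter) at the lever's end; lever 60 mm long from its pivot to the ball's centre, stem 10 mm thick; moves with the lever; 75 to 82 mm above the bench
- toggle_base: the switch box, fixed to the bench: grey, 70 mm (x) by 50 mm (y), 25 mm tall; origin at the centre of its underside; the lever's pivot is 22 mm above it, axis along the box's y; the lever is pushed towards the box's own +x, which points away from the robot, turned up to 0.4 rad either way. It stands to the left or right of the work
- tube_rack: white rack with capped tubes, fixed: 80 mm (x) by 140 mm (y), 85 mm tall over the tube caps; on the other side from the switch box; origin at the centre of its underside
- capped_bottle_a: bystander: bottle like the uncapped one but with its white cap on, 130 mm tall; origin at the centre of its underside
- capped_bottle_b: bystander: the second such capped bottle, 130 mm tall; origin at the centre of its underside
- tube_cap: bystander: small white ribbed cap of a tube, 18 mm diameter, 14 mm tall, lying in a row with the bottle cap; too small for the bottle
- culture_dish: bystander: clear round lidded dish, 62 mm diameter, 16 mm tall, in the same row as the caps
- marker: bystander: black marker pen lying flat, 12 mm thick, 110 mm long, at the left near the robot; origin on its underside at mid-length
Things that resemble listed ones, but are neither listed nor needed, are in the scene too. Leave any purple or yellow look-alike of the toggle_base alone.

How it is judged (in metres and radians):
On the way, in this order (a step that is already met when the one before it is completed fails the run):
1. the camera's toggle lever is pushed over to on (at least 0.85 of its 1.0 rad) (value of joint toggle above 0.85 rad), for 0.1 s.
2. with the camera on, the tool point stays over the open bottle's mouth for 1.5 s: within 22 mm sideways of its centre, 15 to 85 mm above the rim (horizontal distance between the grasp point and mouth below 0.022 m and z of the grasp point in the frame of mouth between 0.015 and 0.085 m and value of joint toggle above 0.85 rad), for 1.5 s.
3. then the tool point stays over the lying bottle cap for 1.5 s: within 22 mm sideways of its centre, 15 to 85 mm above its top (horizontal distance between the grasp point and cap_top below 0.022 m and z of the grasp point in the frame of cap_top between 0.015 and 0.085 m and value of joint toggle above 0.85 rad), for 1.5 s.
At the end, for the whole second after the job is handed in: The toggle lever is still on (over 0.85 rad), the uncapped bottle stands upright and the cap lies on the bench, both at rest within 6 mm of where they were, and the bystanders are within 12 mm of where they were (value of joint toggle above 0.85 rad and angle between open_bottle's own z axis and vertical below 0.05 rad and height (world z) of bottle_cap below 0.005 m and distance of each of open_bottle, bottle_cap from where it was at the start of the episode below 0.006 m and distance of each of capped_bottle_a, capped_bottle_b, tube_cap, culture_dish, marker from where it was at the start of the episode below 0.012 m and linear speed of each of open_bottle, bottle_cap below 0.02 m/s); the robot touches nothing.
It fails at once if the robot touches the uncapped bottle or the bottle cap (contact force between any of the arm, the fingers and open_bottle above 0.2 N or contact force between any of the arm, the fingers and bottle_cap above 0.2 N).
It fails at once if the robot touches a capped bottle or the tube cap (contact force between any of the arm, the fingers and capped_bottle_a above 0.2 N or contact force between any of the arm, the fingers and capped_bottle_b above 0.2 N or contact force between any of the arm, the fingers and tube_cap above 0.2 N).
It fails at once if a bystander is moved by more than 12 mm (distance of any of capped_bottle_a, capped_bottle_b, tube_cap, culture_dish, marker from where it was at the start of the episode above 0.012 m).
It also fails if it takes over 58 s, if anything falls off the work surface, if the arm or the gripper's body presses on something with over 40 N, if the wrist force passes 120 N, or if a joint passes its speed limit or range.

ROBOT

A 6-joint arm with a two-finger parallel gripper is mounted at the origin on the work surface. World frame = base frame: x ahead of the robot, y to its left, z up, the work surface at z = 0. Lengths are in m, angles in degrees, forces in N, time in s.
With the tool pointing down it reaches from about 0.4 to 0.825 m from the base axis. Payload 7 kg.
Tool frame: the origin (TCP) lies between the finger pads, 19 mm behind the fingertips; this is the grasp point; z points along the fingers, y is the line along which they close (so a half turn about z gives the same grasp; the last joint's range is limited). The gripper opens to 88 mm and grips with 3 to 60 N. Pads are 19 mm wide; open, the fingers measure 130 mm over their backs; the gripper's body (78 mm by 193 mm) begins 47 mm behind the grasp point.
Start: joints at [91.392, 20.546, 0.682, 0, -70.136, -16.507], TCP at [0.176, 0.652, 0.245] pointing down, gripper open.
Joint ranges: [-176.03, 176.03], [-82.01, 121.73], [-58.28, 71.71], [-173.87, 95.51], [-174.79, -0.11], [-173.66, 173.66]. Speed limits (degrees/s): [136.94, 136.94, 172.46, 180, 180, 180].

INTERFACE

Orientations are given as [roll, pitch, yaw] about the fixed x, y, z axes, in that order (R = Rz(yaw) Ry(pitch) Rx(roll)).
In Python, from plant import r, viewer, close_job gives the robot as it stands. The module is installed in compiled form; this text tells all that it offers.
- The arm moves only by the tool arm_command, never from a script. Its arguments are lists of equal length, an entry for each row: "travel": the shift along the world's x, y, z scaled (see below), a list of three; "delta_rot": the turn, a rotation vector about the world's x, y, z scaled (see below), a list of three. In form: {"travel": [[dx, dy, dz], ...], "delta_rot": [[rx, ry, rz], ...]}. A call has 1 to 20 rows; each row is the pose to reach, as a shift and turn from the pose commanded when the call began; what a row does not reach only later rows make up. The controller multiplies each number of a shift by 0.5 m and each number of a turn by 90 degrees. A row lasts 1/8 s, in which the tool goes at most 62.5 mm and 10.7 degrees, less where a joint would pass 70% of its speed; a pose out of reach is approached as far as the arm can. A call with a number of a shift or a turn outside -1 to 1 is refused whole. A call with a gripper value outside its range is refused whole. "grip" is the opening, from 0 (shut) to 1 (fully open), set as the call begins (left out, the last holds). The fingers move at their own pace and stop on an object; "newtons" is the grip in N (left out, the last holds). Time passes only in rows, so rows that repeat a pose let the fingers close. It gives the time, the measured TCP pose, the force, the opening and the grip force at its end, in the units of the state.
- r.get_state(): the state, without advancing time (a new reading comes with each control period).
- viewer.capture(name): name is "side" or "top"; returns a dict with "img" (384x512x3 uint8, red, green, blue), "camera_matrix" (3x3 intrinsics, pixels), "R" (3x3) and "t" (3): a world point X has camera coordinates R X + t. Camera axes: x right, y down, z forward; pixel columns grow to the right and rows downward; lengths in m; the calibration is good to about 2 mm. A picture is of the moment at which its call begins. There is no depth.
- close_job(): hands the job in; it is judged then, once.
The state is a dict: "time_s": time; "joints": joint angles; "qd": joint speeds; "joint_torque": joint torques, N m; "tcp_pos": TCP position; "eef_rot": TCP orientation; "contact_force": force on the tool from outside, world axes, zero at the start; "moment": the same for the moment, N m; "gripper_width": finger opening in m; "gripper_force": force on a finger pad.
Only numpy, scipy, OpenCV 4.12 (cv2) and the standard library are available. Lean on these libraries where they do the work, as an engineer would, in place of code of your own. Each camera call takes 0.05 s, during which the arm holds its last target. There are 200 camera calls.

## Working session

There is one attempt and no reset: what is moved stays moved. The work goes in short steps, Python scripts to look and compute and a tool call to move; the robot and the scene stay as the last step left them, time stands still between calls to the robot, and variables do not carry over. Pictures are saved under pics/ and viewed, at most 10 in all, crops included, and the job is handed in when it is done.

Besides the shell and the picture viewer there is one more tool, called as a command line: name --argument value ..., lists and objects as JSON in quotes. arm_command: Moves the arm, as the interface text tells. Shifts and turns lie within -1 to 1; 1 stands for 0.5 m of shift or 90 degrees of turn. Its arguments: {"type":"object","properties":{"travel":{"type":"array"},"delta_rot":{"type":"array"},"grip":{"type":"number"},"newtons":{"type":"number"}},"required":["travel","delta_rot"]}

```bash
mkdir -p pics; cat > h.py <<'E'
import numpy as np, cv2
from plant import r, viewer, close_job
def ray(c,u,v,z):
    K,R,t=[np.array(c[k],float) for k in("camera_matrix","R","t")]
    o=-R.T@t; d=R.T@np.linalg.solve(K,[u,v,1]); return o+d*(z-o[2])/d[2]
def proj(c,X):
    K,R,t=[np.array(c[k],float) for k in("camera_matrix","R","t")]
    p=K@(R@np.array(X,float)+t); return p[:2]/p[2]
E
python3 - <<'E'
from h import *
for n in("top","side"):
    c=viewer.capture(n); cv2.imwrite(f"pics/{n}0.png",cv2.resize(c["img"][:,:,::-1],(800,600),interpolation=cv2.INTER_CUBIC))
    R=np.array(c["R"]);print(n,-R.T@np.array(c["t"]),R.round(2).tolist(),np.array(c["camera_matrix"]).round(1).tolist())
s=r.get_state();print(s)
E
```

```text
top [3.71135283e-01 4.94690085e-04 1.43586046e+00] [[0.01, -1.0, 0.0], [-1.0, -0.01, -0.09], [0.09, -0.0, -1.0]] [[416.9, 0.0, 253.0], [0.0, 416.9, 184.2], [0.0, 0.0, 1.0]]
side [0.44486124 0.66193961 0.88608433] [[-1.0, -0.07, -0.0], [-0.05, 0.78, -0.62], [0.05, -0.62, -0.78]] [[369.8, 0.0, 261.5], [0.0, 369.8, 197.5], [0.0, 0.0, 1.0]]
{'time_s': 0.1, 'joints': array([ 9.13926596e+01,  2.05874858e+01,  6.37756953e-01, -1.72585881e-02,
       -7.01349562e+01, -1.65066403e+01]), 'qd': array([-0.0148927 , -0.1174392 ,  0.06024911,  0.09516678,  0.01752243,
        0.01864675]), 'joint_torque': array([-2.60606379e-03, -5.84161770e+01,  2.93751740e+01,  7.01544106e+00,
        1.01287241e-02, -5.61760328e-05]), 'tcp_pos': array([0.17592232, 0.65124271, 0.24450649]), 'eef_rot': array([ 1.79914195e+02, -8.50716829e-03, -1.51198509e+01]), 'contact_force': array([ 0.27962829,  0.35373289, -0.70142107]), 'moment': array([-0.04089429,  0.00573919,  0.01643312]), 'gripper_force': 0.0, 'gripper_width': 0.08772890149888168}
```

View pics/top0.png

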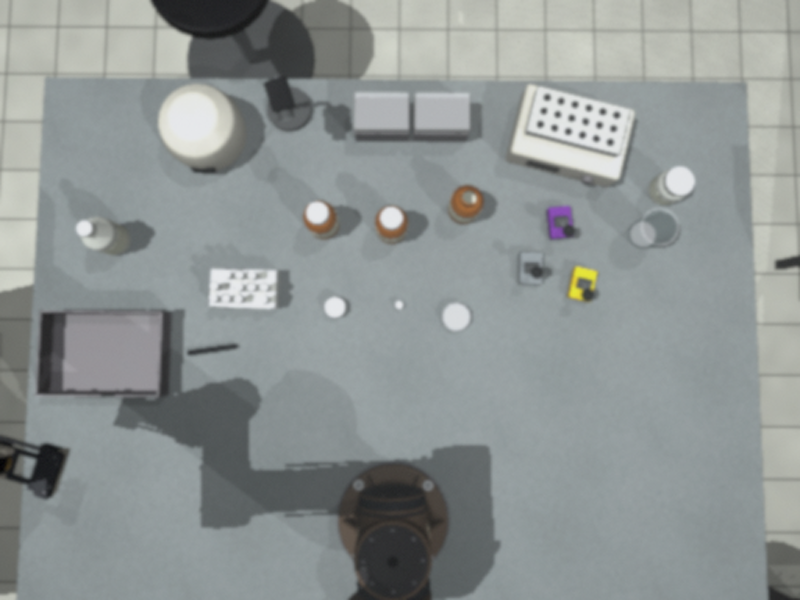

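View pics/side0.png

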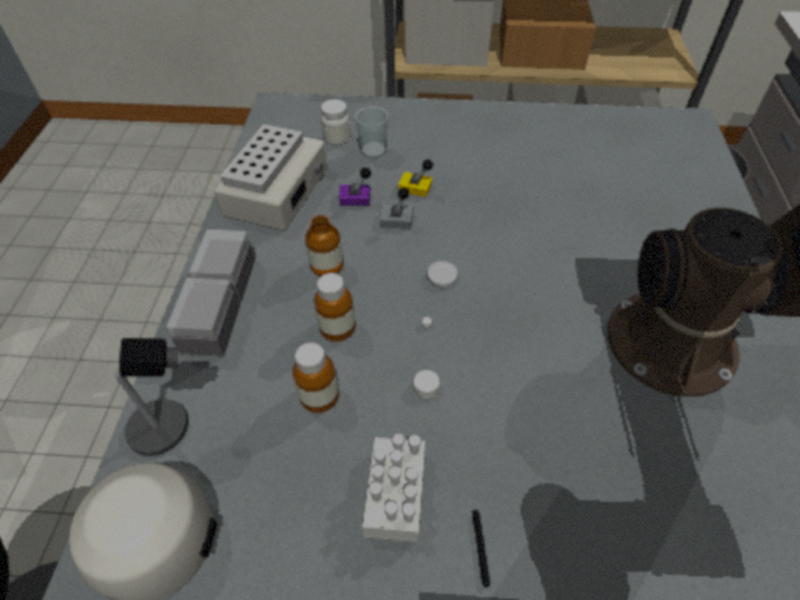

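The top view (800x600) shows the capped bottles at (320,218) and (391,222), and the uncapped brown bottle at (466,203). In the row of caps, the (335,307) disc should be the bottle cap, (399,305) the tube cap, and (456,317) the dish, which is larger and flat. The grey switch is at (532,268), with a purple look-alike at (560,222) and a yellow one at (583,284). I'll measure these and confirm in a crop.

```bash
cat > m.py <<'E'
from h import *
T=viewer.capture("top");S=viewer.capture("side");f=.64
def blobs(c,m,box,z,name):
    x0,y0,x1,y1=[int(k*f) for k in box]; mm=np.zeros(m.shape,np.uint8); mm[y0:y1,x0:x1]=m[y0:y1,x0:x1]
    cs,_=cv2.findContours(mm,cv2.RETR_EXTERNAL,cv2.CHAIN_APPROX_NONE)
    for k in cs:
        if len(k)<6: continue
        (u,v),(w,h),a=cv2.minAreaRect(k); P=ray(c,u,v,z); s=np.linalg.norm(ray(c,u+1,v,z)-P)
        print(name,"px",round(u,1),round(v,1),"xyz",P.round(4),"size mm",(np.array([w+1,h+1])*s*1e3).round(0),"ang",round(a,1))
t=T["img"].astype(int);s=S["img"].astype(int)
white=lambda i:(i.min(2)>175)
blobs(T,white(t),(310,285,360,330),.024,"cap T");blobs(S,white(s),(405,360,445,405),.018,"cap S")
blobs(T,white(t),(430,290,485,340),.016,"dish T")
blobs(T,white(t),(385,290,412,320),.014,"tcap T")
brown=lambda i:(i[...,0]-i[...,2]>35)
blobs(T,brown(t),(435,170,500,235),.125,"bottle T")
blobs(S,brown(s),(295,205,355,250),.125,"bottle S")
blk=lambda i:i.max(2)<48
blobs(T,blk(t),(515,245,560,290),.078,"ball T");blobs(S,blk(s),(385,180,425,235),.078,"ball S")
def crop(c,b):
    x0,y0,x1,y1=[int(k*f) for k in b];return cv2.resize(c["img"][y0:y1,x0:x1,::-1],(390,290),interpolation=cv2.INTER_CUBIC)
A=np.vstack([np.hstack([crop(T,(500,230,580,290)),crop(S,(360,170,440,230))]),np.hstack([crop(T,(430,165,510,225)),crop(S,(285,200,365,260))])])
cv2.imwrite("pics/crop1.png",A)
E
python3 m.py
```

```text
cap T px 213.5 196.0 xyz [0.4534 0.1322 0.024 ] size mm [44. 47.] ang 90.0
dish T px 291.5 202.5 xyz [ 0.4337 -0.133   0.016 ] size mm [61. 61.] ang 45.0
tcap T px 255.0 194.5 xyz [ 0.4602 -0.0085  0.014 ] size mm [20. 17.] ang 90.0
bottle T px 298.5 128.5 xyz [ 0.6654 -0.1453  0.125 ] size mm [64. 64.] ang 90.0
bottle S px 205.5 148.5 xyz [ 0.6676 -0.1193  0.125 ] size mm [65. 65.] ang 90.0
ball S px 257.5 124.0 xyz [ 0.5278 -0.2951  0.078 ] size mm [23. 20.] ang 90.0
```

View pics/crop1.png

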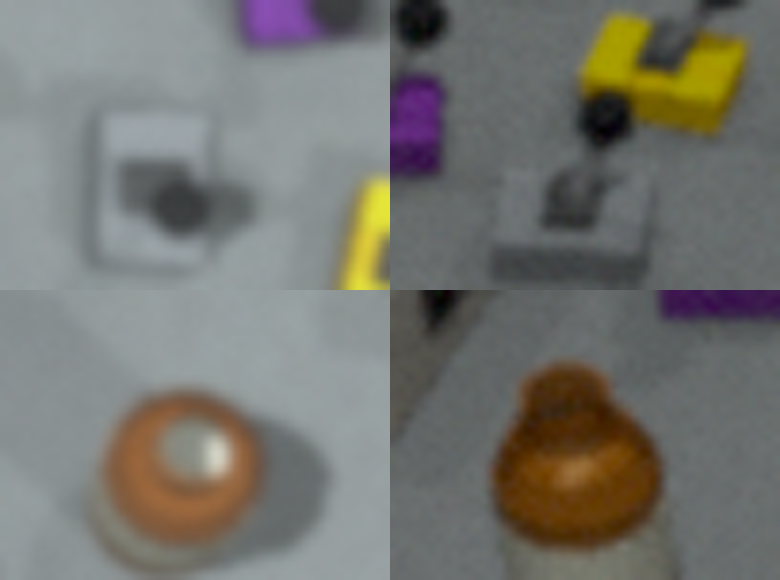

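```bash
cat > m2.py <<'E'
from h import *
T=viewer.capture("top");S=viewer.capture("side")
def tri(a,b):
    A=[];B=[]
    for c,p in((T,a),(S,b)):
        P=np.array(c["camera_matrix"])@np.c_[np.array(c["R"]),np.array(c["t"])]
        A.append((P,p))
    X=cv2.triangulatePoints(A[0][0],A[1][0],np.array(a,float),np.array(b,float)).ravel();return (X[:3]/X[3]).round(4)
print("ball",tri((343.0,173.6),(257.6,123.8)))
print("mouth",tri((300.1,125.7),(204.8,141.2)), ray(T,300.1,125.7,.125),ray(S,204.8,141.2,.125))
t=T["img"];s=S["img"].astype(int)
# box: bright grey top face against bench
g=cv2.cvtColor(cv2.resize(t[147:185,320:360],None,fx=6,fy=6,interpolation=cv2.INTER_CUBIC),cv2.COLOR_RGB2GRAY)
for cx,cy in((104,112),(212,112),(209,265),(98,262)): print("corner",ray(T,319.5+cx/7.647,146.5+cy/7.63,.025).round(4))
for n,u,v in(("capL",317,212),("capM",391,217)): print(n,ray(T,u*.64,v*.64,.13).round(3))
for n,u,v in(("purpleball",570,230),("yellowball",588,293)): print(n,ray(T,u*.64,v*.64,.078).round(3))
w=(s.min(2)>140).astype(np.uint8);w[:, :262]=0;w[:,284:]=0;w[:232]=0;w[260:]=0
ys,xs=np.nonzero(w);print("capS",xs.mean(),ys.mean(),ray(S,xs.mean(),ys.mean(),.014),proj(S,[.4534,.1322,.024]),xs.min(),xs.max(),ys.min(),ys.max())
E
python3 m2.py
```

```text
ball [ 0.5272 -0.2961  0.078 ]
mouth [ 0.6747 -0.1504  0.1249] [ 0.67457481 -0.15038673  0.125     ] [ 0.67488095 -0.15028709  0.125     ]
corner [ 0.5755 -0.2743  0.025 ]
corner [ 0.5759 -0.3226  0.025 ]
corner [ 0.5071 -0.3204  0.025 ]
corner [ 0.508 -0.271  0.025]
capL [0.639 0.159 0.13 ]
capM [0.63  0.009 0.13 ]
purpleball [ 0.615 -0.369  0.078]
yellowball [ 0.482 -0.405  0.078]
capS 272.5819209039548 243.4463276836158 [0.45447813 0.12484645 0.014     ] [272.91540696 243.8443167 ] 265 280 237 250
```

The crop shows the grey switch with its ball in the top view at px (343,173.6) and the open neck at (300,125.7). The two views agree on both:

| Item | Measured | Check |
|---|---|---|
| Ball | (0.527, -0.296, 0.078) | height as given |
| Switch box | centre (0.541, -0.297), 69x49 mm, yaw about 0 | size as given |
| Mouth | (0.675, -0.150, 0.125) | height as given |
| Bottle cap | (0.453, 0.132) | about 45 mm across; the others are 18 and 61 mm |

Next I'll move with the fingers shut.

arm_command --travel '[[0.688,-0.704,0.01],[0.688,-0.704,0.01],[0.688,-0.704,0.01],[0.688,-0.704,0.01],[0.688,-0.704,0.01],[0.688,-0.704,0.01],[0.688,-0.704,0.01],[0.688,-0.704,0.01],[0.688,-0.704,0.01],[0.688,-0.704,0.01],[0.688,-0.704,0.01]]' --delta_rot '[[0,0,0.168],[0,0,0.168],[0,0,0.168],[0,0,0.168],[0,0,0.168],[0,0,0.168],[0,0,0.168],[0,0,0.168],[0,0,0.168],[0,0,0.168],[0,0,0.168]]' --grip 0

```text
time_s: 1.68
tcp_pos: [0.5194, 0.3004, 0.2504]
eef_rot: [-180.0, 0.0, 0.1]
contact_force: [-0.0, -0.1, -0.6]
gripper_width: 0.0007
gripper_force: 0.0
```

arm_command --travel '[[-0.1,-0.9,0],[-0.1,-0.9,0],[-0.1,-0.9,0],[-0.1,-0.9,0],[-0.1,-0.9,0],[-0.1,-0.9,0],[-0.1,-0.9,0],[-0.1,-0.9,0],[-0.1,-0.9,0],[-0.1,-0.9,0],[-0.1,-0.9,0]]' --delta_rot '[[0,0,0],[0,0,0],[0,0,0],[0,0,0],[0,0,0],[0,0,0],[0,0,0],[0,0,0],[0,0,0],[0,0,0],[0,0,0]]'

```text
time_s: 3.05
tcp_pos: [0.4704, -0.1491, 0.2504]
eef_rot: [-180.0, -0.0, 0.1]
contact_force: [-0.4, 0.9, 0.7]
gripper_width: 0.0
gripper_force: 0.0
```

arm_command --travel '[[0,-0.1,0],[0,-0.2,0],[0,-0.294,0],[0,-0.294,-0.1],[0,-0.294,-0.2],[0,-0.294,-0.28],[0,-0.294,-0.34],[0,-0.294,-0.34],[0,-0.294,-0.34]]' --delta_rot '[[0,0,0],[0,0,0],[0,0,0],[0,0,0],[0,0,0],[0,0,0],[0,0,0],[0,0,0],[0,0,0]]'

```text
time_s: 4.18
tcp_pos: [0.4712, -0.2972, 0.0815]
eef_rot: [180.0, -0.1, 0.1]
contact_force: [-0.2, 0.6, 0.3]
gripper_width: 0.0002
gripper_force: 0.0
```

arm_command --travel '[[0.03,0,0],[0.06,0,0],[0.075,0,0],[0.09,0,0],[0.105,0,0],[0.12,0,0],[0.13,0,0],[0.14,0,0],[0.148,0,0],[0.148,0,0]]' --delta_rot '[[0,0,0],[0,0,0],[0,0,0],[0,0,0],[0,0,0],[0,0,0],[0,0,0],[0,0,0],[0,0,0],[0,0,0]]'

```text
time_s: 5.42
tcp_pos: [0.5443, -0.2973, 0.0802]
eef_rot: [-180.0, -0.0, 0.0]
contact_force: [-0.3, -0.8, -1.3]
gripper_width: 0.0003
gripper_force: 0.2
```

```bash
python3 - <<'E'
from h import *
c=viewer.capture("side");print(r.get_state()["contact_force"])
cv2.imwrite("pics/side1.png",cv2.resize(c["img"][85:175,200:320,::-1],(640,480),interpolation=cv2.INTER_CUBIC))
E
```

```text
[-0.34869979 -0.85153405  0.21330118]
```

View pics/side1.png

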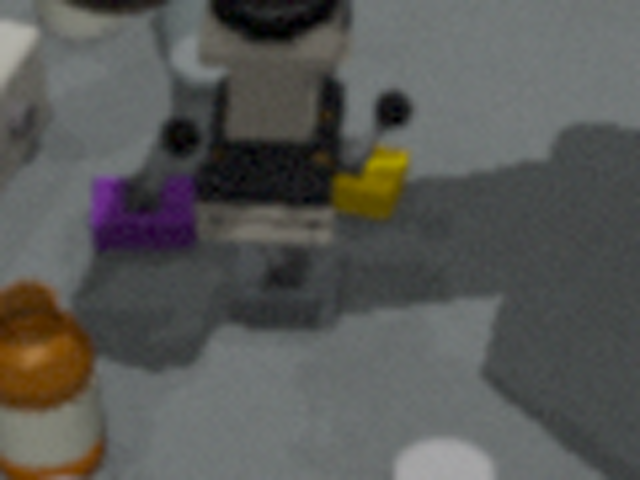

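The side crop shows the gripper hiding the ball, with the grey box at crop (285,285). There is no stop force yet, so I'll push on gently.

arm_command --travel '[[0.006,0,0],[0.012,0,0],[0.012,0,0]]' --delta_rot '[[0,0,0],[0,0,0],[0,0,0]]'

```text
time_s: 5.85
tcp_pos: [0.5473, -0.2973, 0.08]
eef_rot: [-179.9, 0.3, -0.0]
contact_force: [-7.9, -0.1, 4.4]
gripper_width: 0.0007
gripper_force: 4.4
```

The stop force appeared at x=0.547, where I predicted it. I'll press slightly more, then back off and rise.

arm_command --travel '[[0.004,0,0],[0.004,0,0],[-0.03,0,0],[-0.1,0,0],[-0.1,0,0.1],[-0.1,0,0.2],[-0.1,0,0.34],[-0.1,0,0.34],[-0.1,0,0.34]]' --delta_rot '[[0,0,0],[0,0,0],[0,0,0],[0,0,0],[0,0,0],[0,0,0],[0,0,0],[0,0,0],[0,0,0]]'

```text
time_s: 6.98
tcp_pos: [0.5003, -0.2972, 0.2511]
eef_rot: [180.0, -0.2, 0.0]
contact_force: [0.5, -0.2, -0.4]
gripper_width: 0.0004
gripper_force: 0.0
```

```bash
python3 - <<'E'
from h import *
print(r.get_state()["tcp_pos"])
c=viewer.capture("side")
for a in (1,.85): print(a,proj(c,[.541+.06*np.sin(a-.5),-.297,.022+.06*np.cos(a-.5)]))
a=c["img"];m=(a.max(2)<48).astype(np.uint8);n,l,st,ce=cv2.connectedComponentsWithStats(m)
for k in range(1,n):
    if 20<st[k,4]<200 and 225<ce[k,0]<285 and 95<ce[k,1]<145: print(st[k],ce[k])
cv2.imwrite("pics/side2.png",cv2.resize(a[85:175,200:320,::-1],(640,480),interpolation=cv2.INTER_CUBIC))
E
```

```text
[ 0.50027515 -0.29723941  0.25113009]
1 [245.04345287 123.85298635]
0.85 [247.44632025 123.09399044]
[271 103   6   6  28] [273.07142857 105.21428571]
[231 107   7   8  40] [233.85 110.5 ]
[224 119   6   6  27] [226.07407407 121.92592593]
[241 120   8   8  49] [244.42857143 123.67346939]
```

View pics/side2.png

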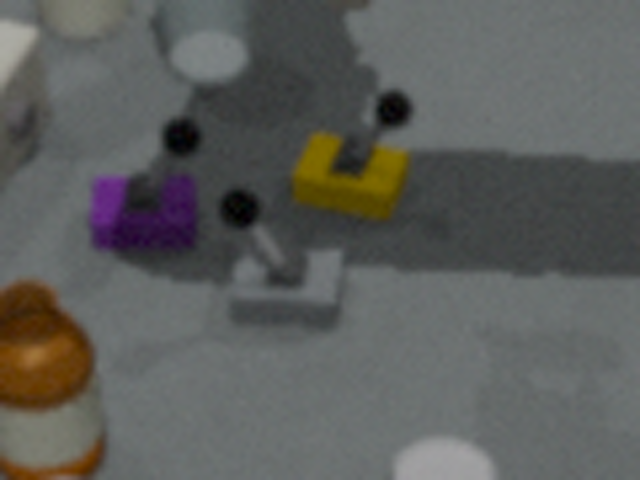

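The lever is fully on: the ball is at px (244.4,123.7) and full-on predicts (245.0,123.9). Next is the bottle mouth.

arm_command --travel '[[0.09,0.075,0],[0.18,0.15,0],[0.27,0.22,0],[0.349,0.294,0],[0.349,0.294,0],[0.349,0.294,0],[0.349,0.294,-0.05],[0.349,0.294,-0.1],[0.349,0.294,-0.15],[0.349,0.294,-0.15]]' --delta_rot '[[0,0,0],[0,0,0],[0,0,0],[0,0,0],[0,0,0],[0,0,0],[0,0,0],[0,0,0],[0,0,0],[0,0,0]]'

```text
time_s: 8.28
tcp_pos: [0.6722, -0.1514, 0.173]
eef_rot: [-180.0, 0.3, -0.1]
contact_force: [-0.7, -0.4, -1.3]
gripper_width: 0.0005
gripper_force: 0.0
```

arm_command --travel '[[0,0,0],[0,0,0],[0,0,0],[0,0,0],[0,0,0],[0,0,0],[0,0,0],[0,0,0],[0,0,0],[0,0,0],[0,0,0],[0,0,0],[0,0,0],[0,0,0],[0,0,0],[0,0,0],[0,0,0],[0,0,0],[0,0,0],[0,0,0]]' --delta_rot '[[0,0,0],[0,0,0],[0,0,0],[0,0,0],[0,0,0],[0,0,0],[0,0,0],[0,0,0],[0,0,0],[0,0,0],[0,0,0],[0,0,0],[0,0,0],[0,0,0],[0,0,0],[0,0,0],[0,0,0],[0,0,0],[0,0,0],[0,0,0]]'

```text
time_s: 10.78
tcp_pos: [0.6745, -0.1504, 0.1753]
eef_rot: [180.0, 0.0, 0.0]
contact_force: [-0.4, 0.1, -0.6]
gripper_width: 0.0002
gripper_force: 0.0
```

arm_command --travel '[[0,0,0.08],[0,0,0.15],[0,0,0.15],[-0.075,0.095,0.15],[-0.15,0.19,0.15],[-0.22,0.28,0.15],[-0.3,0.38,0.15],[-0.37,0.47,0.15],[-0.441,0.565,0.15],[-0.441,0.565,0.15],[-0.441,0.565,0.15],[-0.441,0.565,0.05],[-0.441,0.565,-0.05],[-0.441,0.565,-0.12],[-0.441,0.565,-0.17],[-0.441,0.565,-0.2],[-0.441,0.565,-0.2]]' --delta_rot '[[0,0,0],[0,0,0],[0,0,0],[0,0,0],[0,0,0],[0,0,0],[0,0,0],[0,0,0],[0,0,0],[0,0,0],[0,0,0],[0,0,0],[0,0,0],[0,0,0],[0,0,0],[0,0,0],[0,0,0]]'

```text
time_s: 12.9
tcp_pos: [0.4538, 0.1303, 0.0739]
eef_rot: [179.9, 0.2, -0.1]
contact_force: [-0.9, -0.8, 0.6]
gripper_width: 0.0004
gripper_force: 0.0
```

arm_command --travel '[[0,0,0],[0,0,0],[0,0,0],[0,0,0],[0,0,0],[0,0,0],[0,0,0],[0,0,0],[0,0,0],[0,0,0],[0,0,0],[0,0,0],[0,0,0],[0,0,0],[0,0,0],[0,0,0],[0,0,0],[0,0,0],[0,0,0],[0,0,0]]' --delta_rot '[[0,0,0],[0,0,0],[0,0,0],[0,0,0],[0,0,0],[0,0,0],[0,0,0],[0,0,0],[0,0,0],[0,0,0],[0,0,0],[0,0,0],[0,0,0],[0,0,0],[0,0,0],[0,0,0],[0,0,0],[0,0,0],[0,0,0],[0,0,0]]'

```text
time_s: 15.4
tcp_pos: [0.454, 0.1321, 0.0754]
eef_rot: [180.0, 0.0, 0.0]
contact_force: [0.5, 0.9, -0.6]
gripper_width: 0.0005
gripper_force: 0.0
```

arm_command --travel '[[0,0,0.1],[0,0,0.2],[0,0,0.35],[0,0,0.35],[0,0,0.35],[0,0,0.35]]' --delta_rot '[[0,0,0],[0,0,0],[0,0,0],[0,0,0],[0,0,0],[0,0,0]]'

```text
time_s: 16.15
tcp_pos: [0.4532, 0.1317, 0.2486]
eef_rot: [179.9, 0.1, -0.0]
contact_force: [-0.4, 0.5, 0.6]
gripper_width: -0.0
gripper_force: 0.0
```

```bash
python3 - <<'E'
from h import *
c=viewer.capture("side")
cv2.imwrite("pics/side3.png",cv2.resize(c["img"][:,:,::-1],(800,600)))
E
```

```text
(no output)
```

View pics/side3.png

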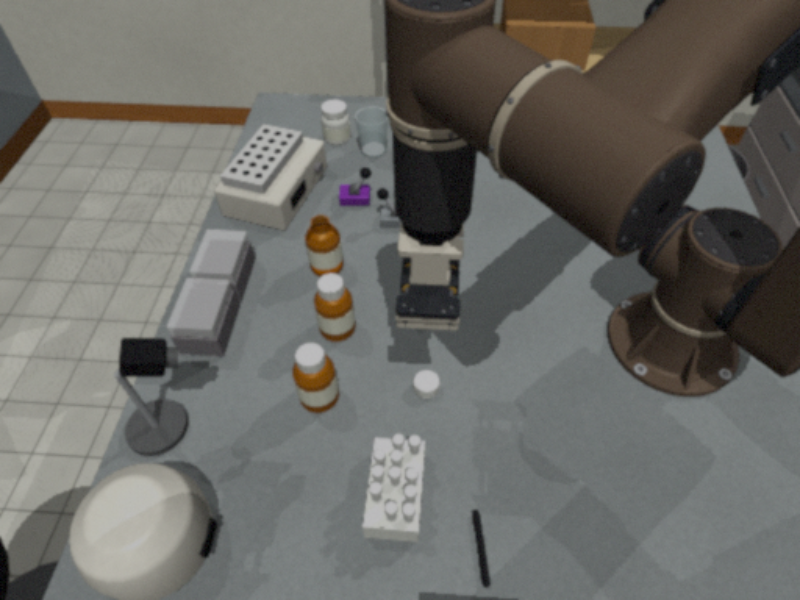

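Nothing has shifted: the cap is still at (427,383), the open bottle at (323,245), and the lever is still over, with its ball at (383,194). I'm handing in.

```bash
python3 -c "
from h import *
print(close_job())"
```

```text
the job is handed in; nothing more can be done
None
```

The job is handed in after about 16 s of robot time: the camera toggle was pushed fully on, then the tool point held for 2.5 s about 5 cm above the open bottle's mouth and then 2.5 s about 5 cm above its cap; the last side view showed nothing visibly shifted (the dish and tube cap were hidden behind the arm), and the hand-in returned no verdict.

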